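Set two lock cylinders in the holding block and hold the microscope over a keyway

ROBOT

A 6-joint arm with a two-finger parallel gripper is mounted at the origin on a cart in front of the work surface, level with it; the furniture and walls round the work are solid. World frame = base frame: x ahead of the robot, y to its left, z up, the work surface at z = 0. Lengths are in m, angles in rad, forces in N, time in s.
With the tool pointing down it reaches from about 0.25 to 0.725 m from the base axis. Payload 4 kg.
Tool frame: the origin (TCP) lies between the finger pads, 19 mm behind the fingertips; this is the grasp point; z points along the fingers, y is the line along which they close (so a half turn about z gives the same grasp; the last joint's range is limited). The gripper opens to 85 mm and grips with 20 to 120 N. Pads are 22 mm wide; open, the fingers measure 114 mm over their backs; the gripper's body (76 mm by 85 mm) begins 54 mm behind the grasp point. The pads swing forward as they close: fully open they stand 13 mm farther back than shut.
Start: joints at [1.265, 0.241, 0.005, 1.335, 0, 1.571], TCP at [0.151, 0.477, 0.25] pointing down, gripper open.
Joint ranges: [-2.72, 2.72], [-1.05, 1.87], [-1.09, 1.28], [-1.99, 2.15], [-1.42, 1.44], [-3.14, 3.14]. Speed limits (rad/s): [2.79, 2.79, 3.14, 3.14, 3.14, 3.14].

INTERFACE

Orientations are given as a unit quaternion [x, y, z, w].
In Python, from workcell import monitor, vision, job gives the robot as it stands.
- The arm moves only by the tool move_arm, never from a script. Its argument "moves" is a list that holds one entry, the list of rows, each a list of 5 numbers: the shift along the world's x, y, z in m, then the turn about the world's z in degrees, then the opening in per cent of the stroke, from 0 (shut) to 100 (fully open). In form: [[[x, y, z, turn, gripper], ...]]. A call has 1 to 5 rows; each row is the pose to reach, as a shift and turn from the pose commanded when the call began; what a row does not reach only later rows make up. A row lasts 1/8 s, in which the tool goes at most 62.5 mm and 10.7 degrees, less where a joint would pass 70% of its speed; a pose out of reach is approached as far as the arm can. A call with a gripper value outside its range is refused whole. The fingers move at their own pace and stop on an object; the grip force is fixed at half the most. Time passes only in rows, so rows that repeat a pose let the fingers close. It gives the time, the measured TCP pose, the force, the opening and the grip force at its end, in the units of the state.
- monitor.get_obs(): the state, without advancing time (a new reading comes with each control period).
- vision.camera(name): name is "scene" or "top" or "wrist"; returns a dict with "color" (420x560x3 uint8, red, green, blue), "camera_matrix" (3x3 intrinsics, pixels), "eye" and "attitude" of the camera in the world; the wrist camera has in their place "hand_eye" (4x4, takes a point from camera to tool coordinates, whose origin is the TCP and whose axes are the flange's). Camera axes: x right, y up, looking along -z (the intrinsics and any distortion apply to the point x, -y, -z); pixel columns grow to the right and rows downward; lengths in m; the calibration is good to about 2 mm. A picture is of the moment at which its call begins: read the wrist's pose just before it. There is no depth.
- job.job_done(): hands the job in; it is judged then, once.
The state is a dict: "clock": time; "joint_pos": joint angles; "joint_vel": joint speeds; "tau": joint torques, N m; "eef_pos": TCP position; "tool_rot": TCP orientation; "ft_force": force on the tool from outside, world axes, zero at the start; "ft_torque": the same for the moment, N m; "grip_width": finger opening in m; "grasp_force": force on a finger pad.
Only numpy, scipy, OpenCV 4.12 (cv2) and the standard library are available. Lean on these libraries where they do the work, as an engineer would, in place of code of your own. Each camera call takes 0.05 s, during which the arm holds its last target. There are 200 camera calls.

TASK

Two door-lock cylinders that came in for a check on pick marks stand on the counter: drop each one upright into a bore of the aluminium holding block, all the way down, and let go of it. Then lift the hand microscope out of its cradle, carry it over whatever stands in the way, and finish holding it there upright, still and without touching, with its nose about 1 cm above the keyway of the cylinder in the left bore (left as seen from the robot). The microscope must never touch a cylinder, and the other things on the counter stay where they stand.

Things in the scene. Friction and masses are not known exactly. Their poses are not given: they have to be found in the camera images.
- block: Fixed rectangular aluminium holding block on the counter, 60 (its x) x 140 (its y) x 35 mm high, with two vertical blind bores side by side along its long y axis, 70 mm apart. Origin: centre of its underside. z up, x points away from the robot, y to the robot's left (turned by up to 0.35 rad).
- bore_left (a point): Centre of the mouth of the left (+y) bore, on the block's top, 35 mm above the counter; axes as the block's. 30 mm deep (floor 5 mm above the counter), teardrop-shaped as the cylinders: 36 mm along x, 20 mm wide at the round end toward -x, tapering to +x; 1.5 mm play all round, 3 mm lead-in chamfer. A cylinder fits only with its x along the block's x, not turned half round.
- bore_right (a point): The same for the right (-y) bore.
- cylinder_a: Loose brass profile lock cylinder, 180 g, standing on end: 62 mm tall, 33.2 mm along its x, 17 mm wide; outline from above: a teardrop, round end (radius 8.5) toward its -x, flat 10 mm end at +x. Origin: centre of its foot; z up; x turned up to 0.4 rad from the robot's x. Grip along its x, TCP 54 mm above the foot. Goes into either bore; home with its origin 30 mm below the bore's mouth.
- cylinder_a_keyway (a point): Centre of the keyway face of cylinder_a, on top: 8.2 mm from its axis toward its own -x (in the round end), 63.5 mm above its foot; axes as the body's.
- cylinder_b: The other cylinder, of the same shape and size, nickel-plated.
- cylinder_b_keyway (a point): Centre of the keyway face of cylinder_b, as for cylinder_a.
- microscope: Loose wireless hand microscope: upright grey round body, 33 mm diameter, 115 mm long, 90 g, clear plastic nose 25 mm wide at the lower end. Origin: centre of the nose's end face; z up along the body. It starts upright, nose down in the cradle, its nose 10 mm above the counter.
- microscope_nose (a point): Centre of the nose's end face (same point as the microscope's origin).
- microscope_grip (a point): Where to grip the body from above, any way round: on the axis, 80 mm above the nose (33 mm wide there; the body ends 35 mm higher).
- cradle: Fixed weighted stand, round foot 73 mm across, with a black tube of 47 mm outer and 37 mm inner diameter whose rim is 38 mm above the counter; the microscope stands loosely in it, 28 mm deep, and comes out straight up. Origin: centre of the underside.
- oiler: Loose bystander: upright plastic oil bottle with a red spout, 45 mm wide, 132 mm tall, between cradle and block. Origin: centre of its foot.
- bench_grinder: Fixed furniture to keep clear of: orange double bench grinder on the right, 225 (x) x 396 (y) x 234 mm high, with eye shields, in front of and beside where the arm starts. Origin: centre of its underside.
- grease_tin: Loose bystander: round flat tin, 70 mm wide, 24 mm high, close behind the block. Origin: centre of its underside.
- padlock: Loose bystander: brass padlock lying flat, 54 x 40 x 13 mm, in front of the block. Origin: centre of its underside.
Mind the look-alikes: they are no part of the job. Several things have the shape of the microscope; the one meant has the colours described above.

How it is judged:
On the way, in this order (a step that is already met when the one before it is completed fails the run):
1. one cylinder stands all the way down in a bore and is let go (((((horizontal distance between cylinder_a and bore_left below 0.004 m and z of cylinder_a in the frame of bore_left below -0.026 m and angle between cylinder_a's own z axis and vertical below 0.12 rad) or (horizontal distance between cylinder_a and bore_right below 0.004 m and z of cylinder_a in the frame of bore_right below -0.026 m and angle between cylinder_a's own z axis and vertical below 0.12 rad)) and contact force between cylinder_a and the fingers below 0.1 N) or (((horizontal distance between cylinder_b and bore_left below 0.004 m and z of cylinder_b in the frame of bore_left below -0.026 m and angle between cylinder_b's own z axis and vertical below 0.12 rad) or (horizontal distance between cylinder_b and bore_right below 0.004 m and z of cylinder_b in the frame of bore_right below -0.026 m and angle between cylinder_b's own z axis and vertical below 0.12 rad)) and contact force between cylinder_b and the fingers below 0.1 N))), for 0.2 s.
2. both cylinders stand all the way down, one in each bore, and are let go ((((horizontal distance between cylinder_a and bore_left below 0.004 m and z of cylinder_a in the frame of bore_left below -0.026 m and angle between cylinder_a's own z axis and vertical below 0.12 rad) and (horizontal distance between cylinder_b and bore_right below 0.004 m and z of cylinder_b in the frame of bore_right below -0.026 m and angle between cylinder_b's own z axis and vertical below 0.12 rad)) or ((horizontal distance between cylinder_b and bore_left below 0.004 m and z of cylinder_b in the frame of bore_left below -0.026 m and angle between cylinder_b's own z axis and vertical below 0.12 rad) and (horizontal distance between cylinder_a and bore_right below 0.004 m and z of cylinder_a in the frame of bore_right below -0.026 m and angle between cylinder_a's own z axis and vertical below 0.12 rad))) and contact force between each of cylinder_a, cylinder_b and the fingers below 0.1 N), for 0.2 s.
3. the microscope is lifted clear of its cradle (z of microscope_nose in the frame of cradle above 0.045 m and contact force between microscope and the fingers above 1 N), for 0.1 s.
At the end, for the whole second after the job is handed in: Cylinders home in both bores (26 of 30 mm deep, within 4 mm, upright within 0.12 rad), released; microscope held by the fingers alone, still, upright within 0.14 rad, nose 4 to 18 mm above the keyway of the left bore's cylinder and within 6 mm sideways, touching nothing else ((((horizontal distance between cylinder_a and bore_left below 0.004 m and z of cylinder_a in the frame of bore_left below -0.026 m and angle between cylinder_a's own z axis and vertical below 0.12 rad) and (horizontal distance between cylinder_b and bore_right below 0.004 m and z of cylinder_b in the frame of bore_right below -0.026 m and angle between cylinder_b's own z axis and vertical below 0.12 rad) and (horizontal distance between microscope_nose and cylinder_a_keyway below 0.006 m and z of microscope_nose in the frame of cylinder_a_keyway between 0.004 and 0.018 m)) or ((horizontal distance between cylinder_b and bore_left below 0.004 m and z of cylinder_b in the frame of bore_left below -0.026 m and angle between cylinder_b's own z axis and vertical below 0.12 rad) and (horizontal distance between cylinder_a and bore_right below 0.004 m and z of cylinder_a in the frame of bore_right below -0.026 m and angle between cylinder_a's own z axis and vertical below 0.12 rad) and (horizontal distance between microscope_nose and cylinder_b_keyway below 0.006 m and z of microscope_nose in the frame of cylinder_b_keyway between 0.004 and 0.018 m))) and contact force between each of cylinder_a, cylinder_b and the fingers below 0.1 N and contact force between microscope and cylinder_a below 0.05 N and contact force between microscope and cylinder_b below 0.05 N and contact force between microscope and block below 0.05 N and contact force between microscope and cradle below 0.05 N and contact force between microscope and the fingers above 1 N and angle between microscope's own z axis and vertical below 0.14 rad and linear speed of each of microscope, cylinder_a, cylinder_b below 0.02 m/s); the arm keeps its last pose, push and grip.
It fails at once if the microscope touches a cylinder (contact force between microscope and cylinder_a above 0.3 N or contact force between microscope and cylinder_b above 0.3 N).
It fails at once if oil bottle, grease tin or padlock shifted by more than 3 cm or the bottle knocked over (distance of any of oiler, grease_tin, padlock from where it was at the start of the episode above 0.03 m or angle between oiler's own z axis and vertical above 0.5 rad).
It also fails if it takes over 72 s, if anything falls off the work surface, if the arm or the gripper's body presses on something with over 40 N, if the wrist force passes 120 N, or if a joint passes its speed limit or range.

## Working session

There is one attempt and no reset: what is moved stays moved. The work goes in short steps, Python scripts to look and compute and a tool call to move; the robot and the scene stay as the last step left them, time stands still between calls to the robot, and variables do not carry over. Pictures are saved under pics/ and viewed, at most 10 in all, crops included, and the job is handed in when it is done.

Besides the shell and the picture viewer there is one more tool, called after "Emit:" by a JSON object that holds its "method" and its "body". move_arm: Moves the arm, as the interface text tells. Its arguments: {"type":"object","properties":{"moves":{"type":"array","items":{"type":"array","items":{"type":"array","items":{"type":"number"}}}}},"required":["moves"]}

```bash
mkdir -p pics; cat > h.py <<'E'
import numpy as np,cv2
from scipy.spatial.transform import Rotation as R
from workcell import monitor,vision,job
def cam(n):
    o=monitor.get_obs(); c=vision.camera(n); K=np.array(c["camera_matrix"])
    if n=="wrist":
        T=np.array(c["hand_eye"]); W=np.eye(4); W[:3,:3]=R.from_quat(o["tool_rot"]).as_matrix(); W[:3,3]=o["eef_pos"]; T=W@T
    else:
        T=np.eye(4); a=np.array(c["attitude"]); T[:3,:3]=a if a.shape==(3,3) else R.from_quat(a).as_matrix(); T[:3,3]=c["eye"]
    return c["color"],K,T
def save(n,im): cv2.imwrite("pics/"+n,cv2.cvtColor(im,cv2.COLOR_RGB2BGR))
def ray(K,T,u,v):
    d=np.linalg.inv(K)@[u,v,1]; d=T[:3,:3]@[d[0],-d[1],-d[2]]; return T[:3,3],d
def onz(K,T,u,v,z):
    o,d=ray(K,T,u,v); return o+d*(z-o[2])/d[2]
def proj(K,T,p):
    q=T[:3,:3].T@(np.array(p)-T[:3,3]); q=K@[q[0],-q[1],-q[2]]; return q[:2]/q[2]
E
python3 - <<'E'
from h import *
c=vision.camera("top");print({k:(v if k!="color" else 0) for k,v in c.items()})
c=vision.camera("wrist");print({k:(v if k!="color" else 0) for k,v in c.items()})
for n in("top","scene","wrist"):
    im,K,T=cam(n); save(n+"0.png",im); np.savez(n+"0.npz",im=im,K=K,T=T)
print(monitor.get_obs())
E
```

```text
{'color': 0, 'camera_matrix': array([[486.13910693,   0.        , 281.83317238],
       [  0.        , 486.13910693, 205.29032192],
       [  0.        ,   0.        ,   1.        ]]), 'eye': array([ 0.29097992, -0.10818946,  1.65842105]), 'attitude': array([-0.06427576,  0.05582347,  0.71139151, -0.69762059])}
{'color': 0, 'camera_matrix': array([[305.97884612,   0.        , 279.66720117],
       [  0.        , 305.97884612, 213.00441528],
       [  0.        ,   0.        ,   1.        ]]), 'hand_eye': array([[-1.42435689e-04,  9.64134895e-01,  2.65412667e-01,
         6.75604660e-02],
       [ 9.99999645e-01,  3.57887699e-04, -7.63401323e-04,
         8.05286301e-04],
       [-8.31009783e-04,  2.65412464e-01, -9.64134603e-01,
        -1.24982725e-01],
       [ 0.00000000e+00,  0.00000000e+00,  0.00000000e+00,
         1.00000000e+00]])}
{'clock': 0.25, 'joint_pos': array([ 1.26500055e+00,  2.41013206e-01,  4.41997071e-03,  1.33518491e+00,
       -1.21511838e-05,  1.57084139e+00]), 'joint_vel': array([ 2.21091424e-03, -2.92194877e-03,  2.71662328e-03,  9.71357232e-05,
        1.72042585e-04, -1.22902479e-04]), 'tau': array([-8.13213828e-04, -3.71993566e+01,  2.52278101e+01,  1.10682115e-02,
       -1.54247772e-05,  6.41308233e-07]), 'eef_pos': array([0.15045002, 0.47655145, 0.24957821]), 'tool_rot': array([ 1.52325096e-01,  9.88330321e-01, -4.86110669e-04, -6.87514527e-05]), 'ft_force': array([ 0.01085893, -0.16523582, -0.01105912]), 'ft_torque': array([ 0.00288349, -0.01837857, -0.0016041 ]), 'grasp_force': 0.0, 'grip_width': 0.08528119447740835}
```

View pics/top0.png

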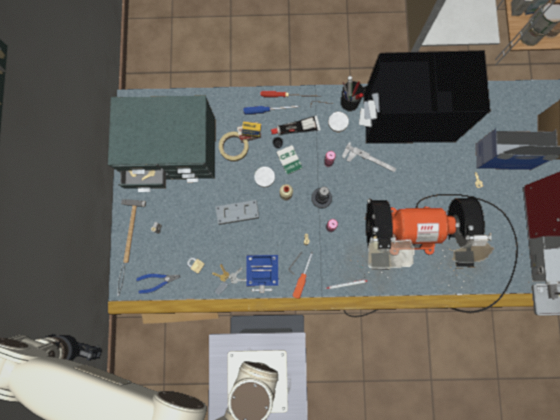

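View pics/scene0.png

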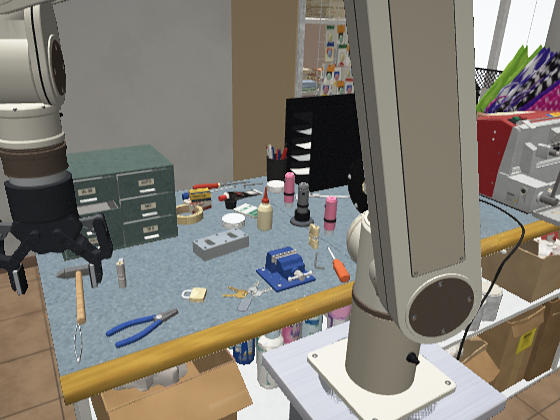

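Top view: the block is at (237,211), the nickel cylinder at (155,228), the brass cylinder at (307,238), and the oiler at (286,190). There are three microscope-shaped things: grey with a black cradle at (322,195), pink at (330,157) and pink at (332,225). Only the grey one fits the description, so I'll confirm it in an enlarged crop.

```bash
python3 - <<'E'
from h import *
d=np.load("top0.npz");im,K,T=d["im"],d["K"],d["T"]
save("topc.png",cv2.resize(im[145:275,140:345],None,fx=3.9,fy=3.9,interpolation=cv2.INTER_CUBIC))
for n,u,v,z in(("block",237,211,.035),("nick",155,228,.062),("brass",307,238,.062),("scope",322,190,.125),("oiler",286,190,.1),("tin",264,176,.024),("padl",195,265,.013),("pink",332,225,.1)):print(n,onz(K,T,u,v,z).round(3))
E
```

```text
block [0.553 0.061 0.035]
nick [0.498 0.331 0.062]
brass [ 0.454 -0.172  0.062]
scope [ 0.602 -0.222  0.125]
oiler [ 0.609 -0.107  0.1  ]
tin [ 0.676 -0.032  0.024]
padl [0.376 0.205 0.013]
pink [ 0.491 -0.253  0.1  ]
```

View pics/topc.png

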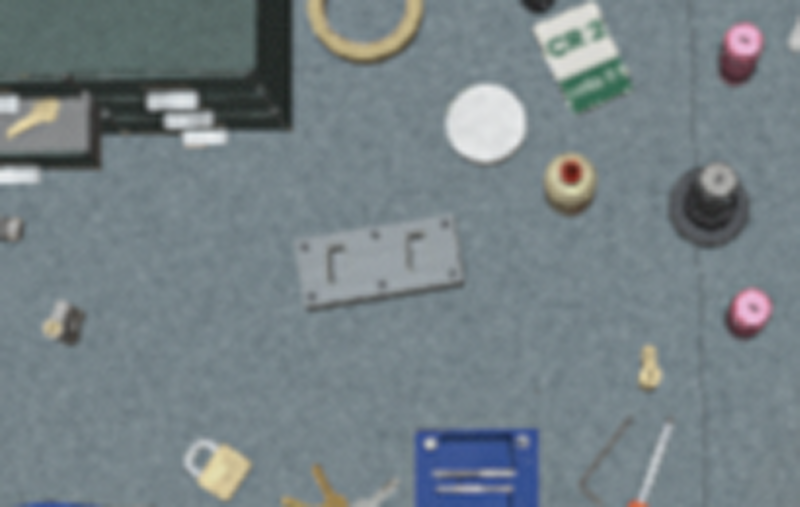

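The enlarged crop confirms it: the grey-topped body in the black tube at crop (718,180) is the microscope. Crop (742,45) and (752,310) are the pink look-alikes. The nickel cylinder is at crop (62,322) and the brass one at (650,370). I'll go to the nickel one first.

Emit:
{"method": "move_arm", "body": {"moves": [[[0.05,-0.02,0,-10,100],[0.1,-0.04,-0.01,-20,100],[0.15,-0.06,-0.02,-30,100],[0.2,-0.08,-0.03,-40,100],[0.25,-0.1,-0.04,-50,100]]]}}

```text
clock: 0.88
eef_pos: [0.402, 0.376, 0.2097]
tool_rot: [0.558, 0.83, 0.0, -0.0]
ft_force: [-0.5, 0.7, -0.2]
grip_width: 0.0854
grasp_force: 0.0
```

Emit:
{"method": "move_arm", "body": {"moves": [[[0.04,-0.02,-0.01,-8,100],[0.075,-0.035,-0.02,-15,100],[0.1,-0.045,-0.02,-22,100],[0.1,-0.045,-0.02,-22,100],[0.1,-0.045,-0.02,-22,100]]]}}

```text
clock: 1.5
eef_pos: [0.4999, 0.3319, 0.1898]
tool_rot: [0.704, 0.71, -0.0, -0.0]
ft_force: [-0.0, 0.5, 0.0]
grip_width: 0.0853
grasp_force: 0.0
```

```bash
python3 - <<'E'
from h import *
im,K,T=cam("wrist"); save("w1.png",im); np.savez("w1.npz",im=im,K=K,T=T)
o=monitor.get_obs();print(o["eef_pos"],o["tool_rot"],o["joint_pos"],o["clock"])
print(proj(K,T,[.498,.331,.062]))
E
```

```text
[0.49966791 0.33214691 0.18998952] [ 7.03547998e-01  7.10647665e-01 -2.51259668e-04 -2.17051596e-04] [5.86510847e-01 4.68964305e-01 1.78178225e-01 1.28059026e+00
 3.23350875e-04 2.14726659e+00] 1.55
[277.67385424 212.49302411]
```

View pics/w1.png

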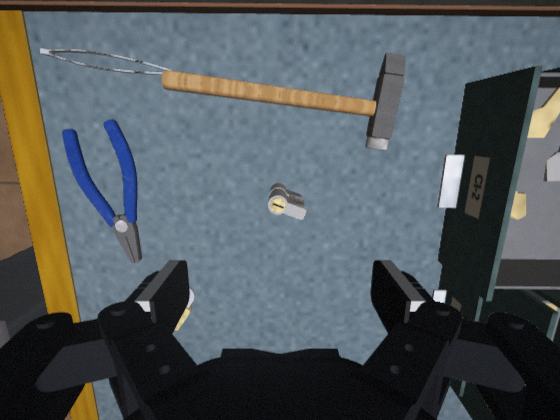

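The cylinder is at (285,205), with its keyway at (278,205), its flat end at (303,212), and the drawer front at col 440 and beyond.

```bash
python3 - <<'E'
from h import *
d=np.load("w1.npz");im,K,T=d["im"],d["K"],d["T"]
c=im[175:235,250:325]; save("w1c.png",cv2.resize(c,None,fx=10,fy=10,interpolation=cv2.INTER_CUBIC))
for uv in((440,240),(465,90),(535,70),(440,290)):
  print(uv,[onz(K,T,*uv,z).round(3)[:2] for z in(0,.05,.1)])
hsv=cv2.cvtColor(im,cv2.COLOR_RGB2HSV)
print(onz(K,T,278,205,.0635),onz(K,T,303,212,.062))
E
```

```text
(440, 240) [array([0.675, 0.285]), array([0.647, 0.303]), array([0.619, 0.321])]
(465, 90) [array([0.677, 0.438]), array([0.649, 0.432]), array([0.62 , 0.426])]
(535, 70) [array([0.74 , 0.456]), array([0.702, 0.447]), array([0.663, 0.438])]
(440, 290) [array([0.684, 0.224]), array([0.655, 0.252]), array([0.626, 0.28 ])]
[0.49823135 0.33797624 0.0635    ] [0.51966858 0.33164362 0.062     ]
```

View pics/w1c.png

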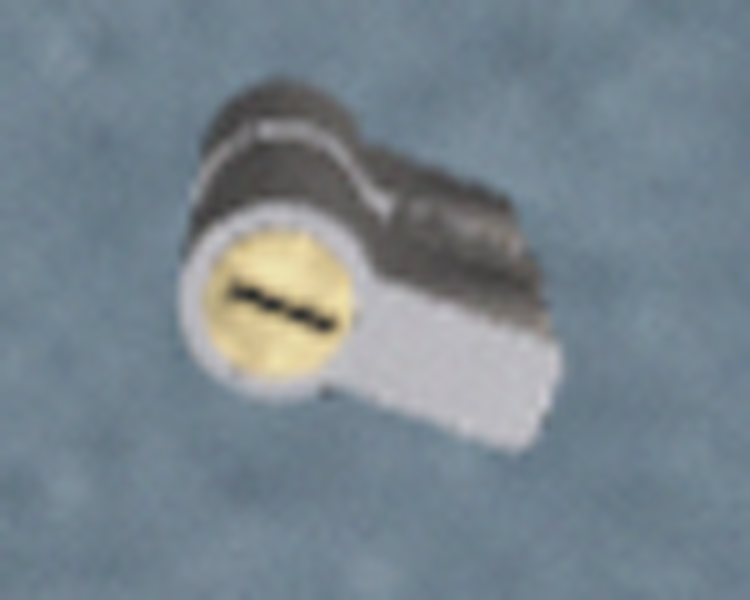

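```bash
python3 - <<'E'
from h import *
d=np.load("w1.npz");im,K,T=d["im"],d["K"],d["T"]
k=onz(K,T,277.4,204.9,.0635);f=onz(K,T,303.7,215.2,.062)
v=(f-k)[:2];print(k,f,np.hypot(*v),np.degrees(np.arctan2(v[1],v[0])), k[:2]+v*8.2/24.8)
o=monitor.get_obs();y=R.from_quat(o["tool_rot"]).as_matrix()[:,1];print(np.degrees(np.arctan2(y[1],y[0])),o["eef_pos"])
E
```

```text
[0.49772349 0.33805843 0.0635    ] [0.52035359 0.32880498 0.062     ] 0.02444888690656776 -22.239655580196928 [0.50520602 0.33499883]
0.5752767045668558 [0.49966791 0.33214691 0.18998952]
```

Emit:
{"method": "move_arm", "body": {"moves": [[[0.003,0.001,-0.02,-10,100],[0.0055,0.003,-0.05,-20,100],[0.0055,0.003,-0.09,-22.8,100],[0.0055,0.003,-0.12,-22.8,100],[0.0055,0.003,-0.136,-22.8,100]]]}}

```text
clock: 2.17
eef_pos: [0.5041, 0.335, 0.0525]
tool_rot: [0.83, 0.558, -0.001, -0.0]
ft_force: [-0.0, -0.0, -0.3]
grip_width: 0.0856
grasp_force: 0.0
```

Emit:
{"method": "move_arm", "body": {"moves": [[[0,0,0,0,100],[0,0,0,0,20],[0,0,0,0,20],[0,0,0,0,20],[0,0,0,0,20]]]}}

```text
clock: 2.8
eef_pos: [0.5067, 0.3352, 0.0553]
tool_rot: [0.831, 0.557, 0.001, -0.0]
ft_force: [-1.0, 0.1, 5.0]
grip_width: 0.0317
grasp_force: 59.4
```

Emit:
{"method": "move_arm", "body": {"moves": [[[0,0,0,0,20],[0,0,0,0,20],[0,0,0,0,20]]]}}

```text
clock: 3.18
eef_pos: [0.5067, 0.3352, 0.0554]
tool_rot: [0.831, 0.557, 0.001, -0.0]
ft_force: [-1.1, 0.2, 6.6]
grip_width: 0.0317
grasp_force: 59.5
```

Emit:
{"method": "move_arm", "body": {"moves": [[[0,0,0.02,0,20],[0,0,0.06,0,20],[0.005,-0.03,0.11,6,20],[0.015,-0.07,0.15,12,20],[0.025,-0.125,0.165,20,20]]]}}

```text
clock: 3.8
eef_pos: [0.5324, 0.2099, 0.2217]
tool_rot: [0.719, 0.695, 0.002, 0.001]
ft_force: [0.9, -0.5, -1.8]
grip_width: 0.0317
grasp_force: 59.8
```

Emit:
{"method": "move_arm", "body": {"moves": [[[0.01,-0.055,0,6,20],[0.02,-0.11,0,10,20],[0.03,-0.165,0,12,20],[0.03,-0.205,0,12,20],[0.03,-0.22,0,12,20]]]}}

```text
clock: 4.42
eef_pos: [0.5605, -0.0127, 0.2184]
tool_rot: [0.646, 0.763, -0.001, -0.001]
ft_force: [0.3, 0.5, -1.8]
grip_width: 0.0315
grasp_force: 59.8
```

Emit:
{"method": "move_arm", "body": {"moves": [[[0,0,0,0,20],[0,0,0,0,20]]]}}

```text
clock: 4.68
eef_pos: [0.5609, -0.009, 0.2188]
tool_rot: [0.644, 0.765, 0.0, -0.0]
ft_force: [0.9, -0.7, -1.9]
grip_width: 0.0313
grasp_force: 59.8
```

```bash
python3 - <<'E'
from h import *
im,K,T=cam("wrist"); save("w2.png",im); np.savez("w2.npz",im=im,K=K,T=T)
o=monitor.get_obs();y=R.from_quat(o["tool_rot"]).as_matrix()[:,1];print(np.degrees(np.arctan2(y[1],y[0])),o["eef_pos"],o["tool_rot"],o["joint_pos"],o["clock"])
E
```

```text
9.791764764882762 [ 0.56097414 -0.00875219  0.21888984] [ 6.44178590e-01  7.64875065e-01  1.16498369e-04 -2.56108630e-04] [-1.58564807e-02  3.76158905e-01  1.12134569e-01  1.30702171e+00
  5.04276722e-04  1.38404129e+00] 4.725
```

View pics/w2.png

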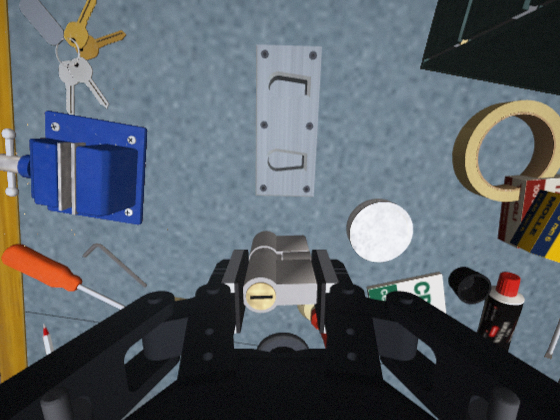

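The block's top spans (257..321, 46..195) with corner screws near (264,54), (313,55), (263,188) and (307,188). The bores are at (290,85) and (287,160), with their round ends to the left. The held cylinder's keyway is at (260,296).

```bash
python3 - <<'E'
from h import *
d=np.load("w2.npz");im,K,T=d["im"],d["K"],d["T"]
hsv=cv2.cvtColor(im,cv2.COLOR_RGB2HSV); g=cv2.cvtColor(im,cv2.COLOR_RGB2GRAY)
# dark screws: centroid of dark blobs near the guesses
P=[]
for u,v in((264,54),(313,55),(263,188),(307,188),(264,126),(310,126)):
    p=g[v-6:v+7,u-6:u+7].astype(float); w=np.clip(np.median(p)-12-p,0,None); yy,xx=np.mgrid[v-6:v+7,u-6:u+7]
    c=(xx*w).sum()/w.sum(),(yy*w).sum()/w.sum(); q=onz(K,T,*c,.035);P.append(q[:2]); print(np.round(c,1),q.round(4))
P=np.array(P); print("screw centre",P[:4].mean(0))
yv=(P[0]+P[1]-P[2]-P[3])/2; print("yaw",np.degrees(np.arctan2(-yv[0],yv[1])),np.hypot(*yv)); xv=P[[1,3]].mean(0)-P[[0,2]].mean(0);print(np.degrees(np.arctan2(xv[1],xv[0])))
m=((hsv[...,1]<45)&(g>120)).astype(np.uint8); m[:,:235]=0;m[:,335:]=0;m[215:]=0
m=cv2.morphologyEx(m,cv2.MORPH_CLOSE,np.ones((9,9)));m=cv2.morphologyEx(m,cv2.MORPH_OPEN,np.ones((9,9)))
c=max(cv2.findContours(m,0,2)[0],key=cv2.contourArea)[:,0]
W=np.array([onz(K,T,*p,.035)[:2] for p in c],np.float32)
print(cv2.minAreaRect(W*1000), c.min(0),c.max(0))
s=im[225:320,235:330]; b=im[25:205,240:335]
x=cv2.resize(b,None,fx=3.2,fy=3.2,interpolation=2);y=cv2.resize(s,(480,480),interpolation=2);y=cv2.copyMakeBorder(y,0,96,0,0,0)
save("w2c.png",np.hstack([x,y]));print(x.shape,np.hstack([x,y]).shape)
E
```

```text
[264.4  53.6] [0.5244 0.1215 0.035 ]
[312.6  55. ] [0.5681 0.1279 0.035 ]
[263.  187.7] [ 0.5424 -0.0017  0.035 ]
[306.1 188.7] [0.5861 0.0047 0.035 ]
[263.7 124.4] [0.5335 0.0598 0.035 ]
[309.1 125.6] [0.5771 0.0662 0.035 ]
screw centre [0.55526252 0.0631153 ]
yaw 8.310450356536691 0.12446726137654372
8.322124298340983
((555.2351684570312, 62.86267852783203), (60.787410736083984, 141.08595275878906), 8.531050682067871) [255  44] [321 196]
(576, 304, 3) (576, 784, 3)
```

View pics/w2c.png

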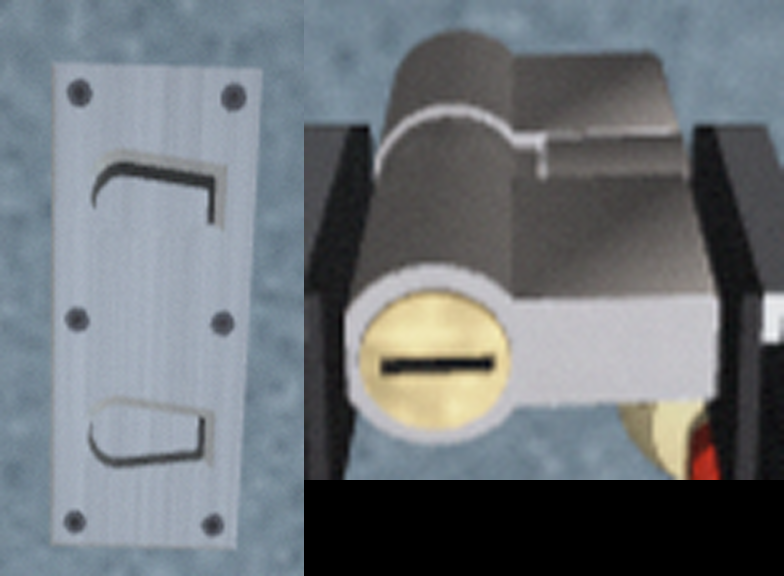

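```bash
python3 - <<'E'
from h import *
d=np.load("w2.npz");im,K,T=d["im"],d["K"],d["T"]
e=np.array([.56097,-.00875])
for dz in(0,.002):
    k=onz(K,T,260.4,295.8,.2271+dz);f=onz(K,T,316.2,293.4,.2256+dz);v=(f-k)[:2]
    o=k[:2]+v*8.2/24.8;a=np.degrees(np.arctan2(v[1],v[0]))
    print(k.round(4),np.hypot(*v),"yaw",a,"origin",o,"off tcp",o-e, "shift to left",np.array([.5501,.0977])-o)
E
```

```text
[ 0.5529 -0.0111  0.2271] 0.023998759781231473 yaw 10.394178392027712 origin [ 0.56071382 -0.00962403] off tcp [-0.00025618 -0.00087403] shift to left [-0.01061382  0.10732403]
[ 0.5528 -0.0099  0.2291] 0.023590856516752436 yaw 10.358030439750076 origin [ 0.56052092 -0.00847173] off tcp [-0.00044908  0.00027827] shift to left [-0.01042092  0.10617173]
```

Emit:
{"method": "move_arm", "body": {"moves": [[[-0.003,0.04,-0.01,-1,20],[-0.007,0.08,-0.03,-2,20],[-0.0105,0.107,-0.065,-2,20],[-0.0105,0.107,-0.1,-2,20],[-0.0105,0.107,-0.113,-2,20]]]}}

```text
clock: 5.35
eef_pos: [0.5486, 0.0983, 0.1038]
tool_rot: [0.657, 0.754, -0.002, -0.001]
ft_force: [-1.0, -0.3, -1.9]
grip_width: 0.0313
grasp_force: 59.7
```

Emit:
{"method": "move_arm", "body": {"moves": [[[0,0,0,0,20],[0,0,0,0,20],[0,0,0,0,20]]]}}

```text
clock: 5.72
eef_pos: [0.5517, 0.0967, 0.1076]
tool_rot: [0.658, 0.753, 0.001, 0.001]
ft_force: [-0.3, -0.1, -1.2]
grip_width: 0.0318
grasp_force: 59.8
```

```bash
python3 - <<'E'
from h import *
o=monitor.get_obs();y=R.from_quat(o["tool_rot"]).as_matrix()[:,1];print(np.degrees(np.arctan2(y[1],y[0])),o["eef_pos"],o["ft_force"])
E
```

```text
7.648359553217386 [0.55173856 0.09672227 0.1076152 ] [-0.25059128 -0.11003112 -1.23510406]
```

Emit:
{"method": "move_arm", "body": {"moves": [[[-0.001,0.001,0,0.5,20],[-0.001,0.001,-0.005,0.5,20],[-0.001,0.001,-0.01,0.5,20],[-0.001,0.001,-0.01,0.5,20],[-0.001,0.001,-0.01,0.5,20]]]}}

```text
clock: 6.35
eef_pos: [0.5495, 0.0978, 0.0958]
tool_rot: [0.655, 0.756, -0.0, -0.0]
ft_force: [1.2, -0.5, -2.5]
grip_width: 0.0316
grasp_force: 59.8
```

Emit:
{"method": "move_arm", "body": {"moves": [[[0.0005,0.0003,-0.006,0,20],[0.0005,0.0003,-0.012,0,20],[0.0005,0.0003,-0.018,0,20],[0.0005,0.0003,-0.024,0,20],[0.0005,0.0003,-0.03,0,20]]]}}

```text
clock: 6.98
eef_pos: [0.5499, 0.0981, 0.0655]
tool_rot: [0.655, 0.756, -0.0, -0.0]
ft_force: [-0.3, -0.6, -2.3]
grip_width: 0.0317
grasp_force: 59.8
```

Emit:
{"method": "move_arm", "body": {"moves": [[[0,0,-0.003,0,20],[0,0,-0.005,0,20],[0,0,-0.005,0,20]]]}}

```text
clock: 7.35
eef_pos: [0.5502, 0.0982, 0.0611]
tool_rot: [0.655, 0.756, 0.0, 0.0]
ft_force: [0.4, -0.7, -1.9]
grip_width: 0.0315
grasp_force: 60.0
```

Emit:
{"method": "move_arm", "body": {"moves": [[[0,0,0,0,70],[0,0,0,0,70],[0,0,0.0,0,70],[0,0,0.02,0,70],[0,0,0.06,0,90]]]}}

```text
clock: 7.98
eef_pos: [0.5484, 0.0978, 0.1199]
tool_rot: [0.655, 0.756, -0.002, -0.001]
ft_force: [0.8, -0.0, 0.4]
grip_width: 0.0759
grasp_force: 0.0
```

Emit:
{"method": "move_arm", "body": {"moves": [[[-0.01,-0.03,0.04,0,100],[-0.03,-0.08,0.07,0,100],[-0.05,-0.135,0.07,-4,100],[-0.07,-0.19,0.07,-8,100],[-0.09,-0.245,0.07,-8,100]]]}}

```text
clock: 8.6
eef_pos: [0.4594, -0.1485, 0.1915]
tool_rot: [0.706, 0.708, 0.0, 0.001]
ft_force: [1.0, -0.7, 0.4]
grip_width: 0.0853
grasp_force: 0.0
```

Emit:
{"method": "move_arm", "body": {"moves": [[[-0.006,-0.025,0,0,100],[-0.006,-0.025,0,0,100],[-0.006,-0.025,0,0,100],[-0.006,-0.025,0,0,100]]]}}

```text
clock: 9.1
eef_pos: [0.4544, -0.1709, 0.191]
tool_rot: [0.705, 0.709, 0.0, -0.0]
ft_force: [-0.2, 0.7, -0.7]
grip_width: 0.0857
grasp_force: 0.0
```

```bash
python3 - <<'E'
from h import *
im,K,T=cam("wrist"); np.savez("w3.npz",im=im,K=K,T=T)
o=monitor.get_obs();y=R.from_quat(o["tool_rot"]).as_matrix()[:,1];print(np.degrees(np.arctan2(y[1],y[0])),o["eef_pos"],o["clock"])
u,v=proj(K,T,[.454,-.172,.062]).astype(int);print(u,v)
a=cv2.resize(im,(400,300));b=cv2.resize(im[v-30:v+30,u-40:u+40],(400,300),interpolation=2)
save("w3.png",np.vstack([b,a]))
E
```

```text
0.2893615281399572 [ 0.4543438  -0.17086561  0.19096656] 9.15
279 212
```

View pics/w3.png

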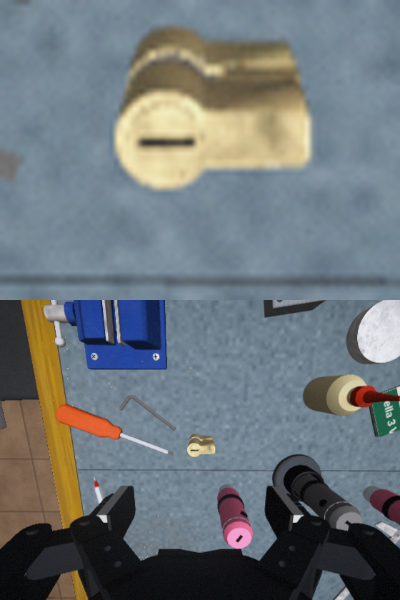

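The brass cylinder's keyway is at crop (167,142) and its flat end at crop (309,138), so it is nearly aligned with the tool. The pink look-alike stands at a safe distance.

```bash
python3 - <<'E'
from h import *
d=np.load("w3.npz");im,K,T=d["im"],d["K"],d["T"]
k=onz(K,T,272,210,.0635);f=onz(K,T,300.4,209.4,.062)
v=(f-k)[:2];print(k,f,np.hypot(*v),np.degrees(np.arctan2(v[1],v[0])), k[:2]+v*8.2/24.8-[.45434,-.17087])
E
```

```text
[ 0.44773782 -0.16946396  0.0635    ] [ 0.47206896 -0.1692143   0.062     ] 0.024332422679928665 0.5879013809781873 [0.00144279 0.00148859]
```

Emit:
{"method": "move_arm", "body": {"moves": [[[0.0015,0.0015,-0.03,0.5,100],[0.0015,0.0015,-0.07,0.5,100],[0.0015,0.0015,-0.11,0.5,100],[0.0015,0.0015,-0.13,0.5,100],[0.0015,0.0015,-0.137,0.5,100]]]}}

```text
clock: 9.78
eef_pos: [0.4548, -0.1692, 0.0527]
tool_rot: [0.702, 0.712, -0.001, -0.001]
ft_force: [-0.7, 0.4, -0.1]
grip_width: 0.0854
grasp_force: 0.0
```

Emit:
{"method": "move_arm", "body": {"moves": [[[0,0,0,0,100],[0,0,0,0,20],[0,0,0,0,20],[0,0,0,0,20],[0,0,0,0,20]]]}}

```text
clock: 10.4
eef_pos: [0.4561, -0.1707, 0.0549]
tool_rot: [0.703, 0.711, 0.0, 0.001]
ft_force: [-0.6, 0.7, 5.8]
grip_width: 0.0317
grasp_force: 59.4
```

Emit:
{"method": "move_arm", "body": {"moves": [[[0,0,0,0,20],[0,0,0,0,20]]]}}

```text
clock: 10.65
eef_pos: [0.4561, -0.1707, 0.0549]
tool_rot: [0.703, 0.711, 0.0, 0.001]
ft_force: [-1.4, 0.2, 5.6]
grip_width: 0.0314
grasp_force: 59.4
```

Emit:
{"method": "move_arm", "body": {"moves": [[[0,0,0.025,0,20],[0,0,0.08,0,20],[0.01,0.02,0.13,2,20],[0.03,0.055,0.14,4,20],[0.05,0.1,0.14,6,20]]]}}

```text
clock: 11.28
eef_pos: [0.5067, -0.0702, 0.1955]
tool_rot: [0.665, 0.747, 0.001, 0.001]
ft_force: [0.5, -0.4, -1.4]
grip_width: 0.0315
grasp_force: 60.0
```

Emit:
{"method": "move_arm", "body": {"moves": [[[0.02,0.035,-0.01,1,20],[0.04,0.07,-0.03,1.5,20],[0.052,0.094,-0.05,1.5,20],[0.054,0.099,-0.06,1.5,20],[0.054,0.099,-0.06,1.5,20]]]}}

```text
clock: 11.9
eef_pos: [0.5583, 0.0284, 0.1327]
tool_rot: [0.655, 0.756, -0.001, -0.001]
ft_force: [-0.1, -0.2, -2.3]
grip_width: 0.0316
grasp_force: 60.0
```

Emit:
{"method": "move_arm", "body": {"moves": [[[0,0,0,0,20],[0,0,0,0,20],[0,0,0,0,20],[0,0,0,0,20]]]}}

```text
clock: 12.4
eef_pos: [0.5596, 0.0283, 0.1344]
tool_rot: [0.655, 0.756, 0.0, 0.0]
ft_force: [0.1, 0.1, -1.2]
grip_width: 0.0314
grasp_force: 60.0
```

```bash
python3 - <<'E'
from h import *
im,K,T=cam("wrist"); np.savez("w4.npz",im=im,K=K,T=T)
o=monitor.get_obs();y=R.from_quat(o["tool_rot"]).as_matrix()[:,1];print(np.degrees(np.arctan2(y[1],y[0])),o["eef_pos"],o["clock"])
print(proj(K,T,[.5501,.0977,.0685]),proj(K,T,[.5603,.0284,.035]))
save("w4.png",cv2.resize(im[40:360,160:400],(600,800))[:600] if 0 else cv2.resize(im[60:340,120:440],(685,600),interpolation=2))
E
```

```text
8.158692220027879 [0.5595768  0.02838638 0.13429912] 12.45
[280.25690959 125.47522163] [280.43669339 221.08030134]
```

View pics/w4.png

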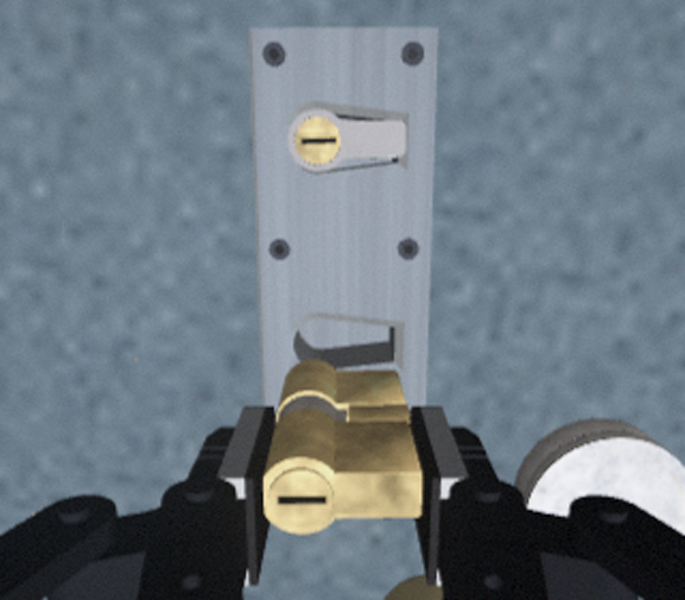

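The nickel cylinder sits home in the left bore, with its keyway at crop (318,140). The held brass cylinder's keyway is at crop (299,500), with the flat end at (421,493).

```bash
python3 - <<'E'
from h import *
d=np.load("w4.npz");im,K,T=d["im"],d["K"],d["T"]
k=onz(K,T,259.4,293,.1429);f=onz(K,T,316.4,290,.1414);v=(f-k)[:2]
print(k,np.hypot(*v),np.degrees(np.arctan2(v[1],v[0])));o=k[:2]+v*8.2/24.8;print(o-[.5596,.0284],np.array([.5603,.0284])-o)
s=lambda a,b,z:onz(K,T,120+a*320/685-.3,60+b*280/600-.3,z)
S=[s(*p,.035) for p in((274,54),(412,54),(280,249),(408,249))]
print(np.round(S,4)); m=(S[2]+S[3])/2; print("mid",m)
print("left keyway",s(318,140,.0685))
E
```

```text
[0.55091948 0.0278     0.1429    ] 0.02440765133660548 9.436544434990635
[-0.00071946  0.00072316] [ 0.00141946 -0.00072316]
[[0.5244 0.1213 0.035 ]
 [0.5679 0.1275 0.035 ]
 [0.5336 0.0597 0.035 ]
 [0.5771 0.0659 0.035 ]]
mid [0.55533722 0.06277462 0.035     ]
left keyway [0.54293956 0.0969332  0.0685    ]
```

Emit:
{"method": "move_arm", "body": {"moves": [[[0.0012,-0.0003,-0.015,-1,20],[0.0012,-0.0003,-0.03,-1,20],[0.0012,-0.0003,-0.04,-1,20],[0.0012,-0.0003,-0.04,-1,20],[0.0012,-0.0003,-0.04,-1,20]]]}}

```text
clock: 13.08
eef_pos: [0.5609, 0.0284, 0.0941]
tool_rot: [0.661, 0.75, 0.0, 0.0]
ft_force: [0.4, 0.2, -1.6]
grip_width: 0.0317
grasp_force: 60.0
```

Emit:
{"method": "move_arm", "body": {"moves": [[[0.0003,-0.0003,-0.006,0,20],[0.0003,-0.0003,-0.012,0,20],[0.0003,-0.0003,-0.018,0,20],[0.0003,-0.0003,-0.024,0,20],[0.0003,-0.0003,-0.03,0,20]]]}}

```text
clock: 13.7
eef_pos: [0.561, 0.028, 0.0635]
tool_rot: [0.661, 0.75, -0.0, -0.0]
ft_force: [0.4, -0.8, -0.9]
grip_width: 0.0318
grasp_force: 60.0
```

Emit:
{"method": "move_arm", "body": {"moves": [[[0,0,-0.003,0,20],[0,0,-0.004,0,20],[0,0,-0.004,0,20]]]}}

```text
clock: 14.08
eef_pos: [0.5615, 0.0277, 0.0602]
tool_rot: [0.662, 0.75, 0.0, 0.001]
ft_force: [1.4, -2.2, -2.0]
grip_width: 0.0319
grasp_force: 59.9
```

Emit:
{"method": "move_arm", "body": {"moves": [[[0,0,0,0,70],[0,0,0,0,70],[0,0,0,0,70],[0,0,0.02,0,70],[0,0,0.06,0,90]]]}}

```text
clock: 14.7
eef_pos: [0.5593, 0.028, 0.1188]
tool_rot: [0.661, 0.75, -0.002, -0.002]
ft_force: [0.4, 0.3, 1.6]
grip_width: 0.0757
grasp_force: 0.0
```

Emit:
{"method": "move_arm", "body": {"moves": [[[0,0,0.06,0,100],[0,-0.01,0.115,0,100],[0.01,-0.06,0.13,-2,100],[0.02,-0.115,0.13,-5,100],[0.03,-0.17,0.13,-7,100]]]}}

```text
clock: 15.32
eef_pos: [0.5914, -0.1432, 0.2508]
tool_rot: [0.706, 0.708, 0.001, 0.001]
ft_force: [1.1, 0.3, 0.9]
grip_width: 0.0849
grasp_force: 0.0
```

Emit:
{"method": "move_arm", "body": {"moves": [[[0.005,-0.05,0,0,100],[0.01,-0.08,0,0,100],[0.01,-0.08,0,0,100],[0.01,-0.08,0,0,100],[0.01,-0.08,0,0,100]]]}}

```text
clock: 15.95
eef_pos: [0.6011, -0.2206, 0.2502]
tool_rot: [0.705, 0.709, 0.0, -0.0]
ft_force: [0.2, 0.4, 1.1]
grip_width: 0.0855
grasp_force: 0.0
```

```bash
python3 - <<'E'
from h import *
im,K,T=cam("wrist"); np.savez("w5.npz",im=im,K=K,T=T)
o=monitor.get_obs();y=R.from_quat(o["tool_rot"]).as_matrix()[:,1];print(np.degrees(np.arctan2(y[1],y[0])),o["eef_pos"],o["joint_pos"],o["clock"])
print(proj(K,T,[.602,-.222,.125]));save("w5.png",im)
E
```

```text
0.2829874099500652 [ 0.60110628 -0.22061563  0.2502852 ] [-3.51838986e-01  5.31300714e-01  4.35405092e-01  1.47487038e+00
  1.93966891e-04  1.21401827e+00] 16.0
[280.89082083 213.91136319]
```

View pics/w5.png

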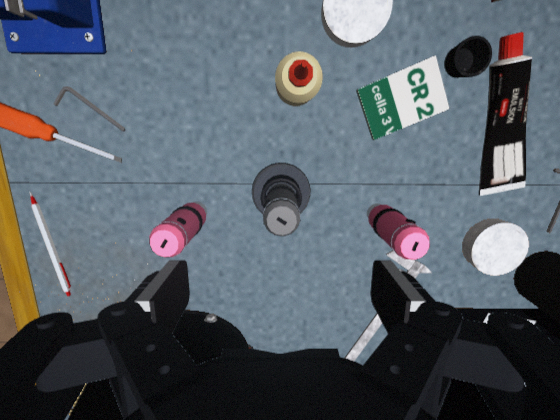

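The grey microscope's top disc is centred at (282,221) and its cradle foot at (281,187). The pink look-alikes, at (166,241) and (412,243), are clear of the fingers.

```bash
python3 - <<'E'
from h import *
d=np.load("w5.npz");im,K,T=d["im"],d["K"],d["T"]
g=cv2.cvtColor(im,cv2.COLOR_RGB2GRAY);hsv=cv2.cvtColor(im,cv2.COLOR_RGB2HSV)
r=cv2.HoughCircles(cv2.GaussianBlur(g[190:250,250:315],(0,0),1),3,1.5,20,param1=80,param2=12,minRadius=14,maxRadius=23)
print(None if r is None else (r[0][:3]+[250,190,0]).tolist())
for uv in ((282,220.5),):print(onz(K,T,*uv,.125))
for uv in((166,241),(412,243)):print(onz(K,T,*uv,.115))
print("foot",onz(K,T,281,186.5,.008))
E
```

```text
[[280.75, 214.75, 18.799999237060547], [273.25, 193.75, 22.100000381469727]]
[ 0.60298023 -0.22783131  0.125     ]
[ 0.49833296 -0.25064423  0.115     ]
[ 0.72105425 -0.25159573  0.115     ]
foot [ 0.6026626  -0.21982029  0.008     ]
```

```bash
python3 - <<'E'
from h import *
d=np.load("w5.npz");im,K,T=d["im"],d["K"],d["T"]
g=cv2.cvtColor(im,cv2.COLOR_RGB2GRAY)
b=cv2.resize(im[150:245,225:340],(780,600)if 0 else (690,570),interpolation=2);save("w5c.png",b)
print(g[196:244,290].tolist());print(g[220,258:306].tolist())
E
```

```text
[55, 57, 55, 71, 95, 83, 67, 92, 98, 96, 99, 101, 109, 133, 145, 149, 149, 148, 151, 146, 147, 145, 149, 148, 146, 143, 144, 147, 145, 143, 146, 144, 142, 142, 146, 138, 114, 89, 105, 125, 126, 122, 128, 124, 123, 126, 125, 128]
[135, 132, 130, 126, 120, 84, 68, 68, 84, 138, 143, 142, 145, 142, 145, 143, 144, 145, 127, 90, 58, 41, 41, 43, 40, 80, 108, 126, 142, 143, 146, 144, 146, 144, 146, 148, 145, 146, 129, 98, 96, 97, 88, 124, 130, 132, 130, 131]
```

View pics/w5c.png

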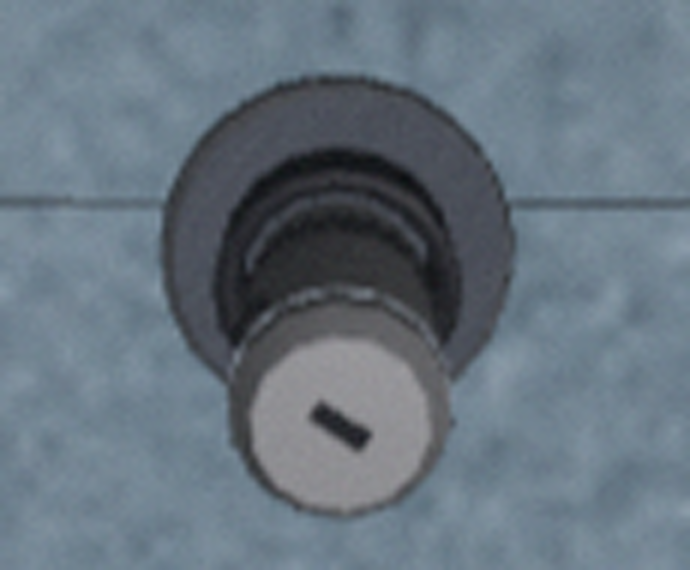

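The light cap is centred at crop (341,425) and the foot at (339,250), both giving about (0.603, -0.227). I'll descend and grip.

Emit:
{"method": "move_arm", "body": {"moves": [[[0.0017,-0.0065,-0.03,0,100],[0.0017,-0.0065,-0.07,0,100],[0.0017,-0.0065,-0.11,0,100],[0.0017,-0.0065,-0.145,0,100],[0.0017,-0.0065,-0.16,0,100]]]}}

```text
clock: 16.62
eef_pos: [0.6014, -0.2269, 0.0878]
tool_rot: [0.705, 0.709, -0.001, -0.002]
ft_force: [-0.4, -0.3, 0.9]
grip_width: 0.0852
grasp_force: 0.0
```

Emit:
{"method": "move_arm", "body": {"moves": [[[0,0,0,0,100],[0,0,0,0,20],[0,0,0,0,20],[0,0,0,0,20],[0,0,0,0,20]]]}}

```text
clock: 17.25
eef_pos: [0.6033, -0.2288, 0.0914]
tool_rot: [0.706, 0.708, 0.0, 0.001]
ft_force: [-0.7, -0.3, 5.6]
grip_width: 0.0316
grasp_force: 59.3
```

Emit:
{"method": "move_arm", "body": {"moves": [[[0,0,0,0,20],[0,0,0,0,20],[0,0,0.01,0,20],[0,0,0.02,0,20]]]}}

```text
clock: 17.75
eef_pos: [0.6024, -0.2284, 0.1101]
tool_rot: [0.706, 0.708, -0.0, -0.0]
ft_force: [-0.1, -0.7, -1.3]
grip_width: 0.0317
grasp_force: 59.3
```

Emit:
{"method": "move_arm", "body": {"moves": [[[0,0,0.03,0,20],[0,0,0.075,0,20],[0,0,0.12,0,20],[0,0,0.145,0,20],[0,0,0.15,0,20]]]}}

```text
clock: 18.38
eef_pos: [0.6037, -0.2288, 0.2628]
tool_rot: [0.706, 0.708, 0.001, 0.002]
ft_force: [0.7, -0.1, -0.9]
grip_width: 0.0316
grasp_force: 59.5
```

Emit:
{"method": "move_arm", "body": {"moves": [[[-0.005,0.03,0,0,20],[-0.015,0.08,0,2,20],[-0.025,0.135,0,4,20],[-0.035,0.19,0,6,20],[-0.045,0.245,0,8,20]]]}}

```text
clock: 19.0
eef_pos: [0.5564, 0.0181, 0.2584]
tool_rot: [0.655, 0.756, -0.001, -0.001]
ft_force: [1.3, 0.7, -1.0]
grip_width: 0.0314
grasp_force: 59.5
```

Emit:
{"method": "move_arm", "body": {"moves": [[[-0.008,0.045,-0.01,0,20],[-0.014,0.073,-0.03,0,20],[-0.015,0.08,-0.05,0,20],[-0.015,0.08,-0.06,0,20],[-0.015,0.08,-0.06,0,20]]]}}

```text
clock: 19.62
eef_pos: [0.5419, 0.096, 0.1986]
tool_rot: [0.655, 0.756, -0.001, -0.001]
ft_force: [-0.3, -0.7, -1.4]
grip_width: 0.0316
grasp_force: 59.5
```

Emit:
{"method": "move_arm", "body": {"moves": [[[0,0,0,0,20],[0,0,0,0,20],[0,0,0,0,20]]]}}

```text
clock: 20.0
eef_pos: [0.5431, 0.0962, 0.2006]
tool_rot: [0.655, 0.756, 0.0, 0.0]
ft_force: [-1.4, 0.5, -1.4]
grip_width: 0.0317
grasp_force: 59.5
```

```bash
python3 - <<'E'
from h import *
im,K,T=cam("wrist"); np.savez("w6.npz",im=im,K=K,T=T)
o=monitor.get_obs();y=R.from_quat(o["tool_rot"]).as_matrix()[:,1];e=o["eef_pos"];print(np.degrees(np.arctan2(y[1],y[0])),e,o["clock"])
print("cap,nose,key",proj(K,T,e+[0,0,.034]),proj(K,T,e-[0,0,.0814]),proj(K,T,[.5425,.0967,.0685]))
b=cv2.resize(im[150:350,180:380],(600,600),interpolation=2);save("w6c.png",b)
E
```

```text
8.149534655034287 [0.54303731 0.096274   0.20049656] 20.05
cap,nose,key [279.83508868 332.72058959] [279.42297261 228.35855139] [278.80797396 209.59687679]
```

View pics/w6c.png

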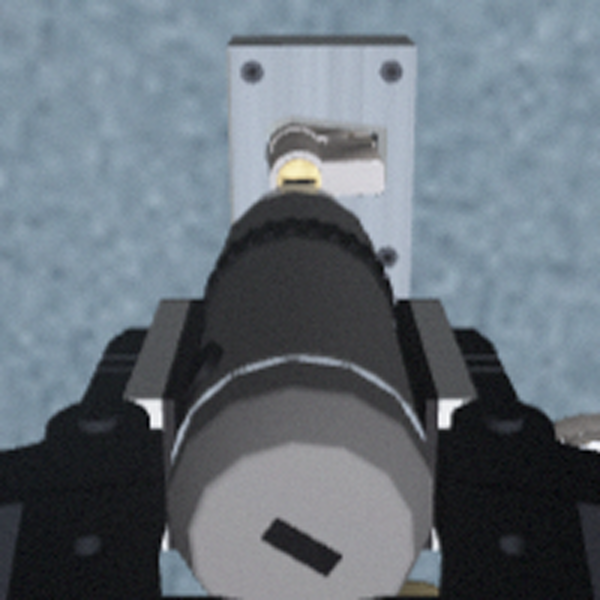

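The cap is centred on the TCP, at crop (301,545). The keyway, at crop (298,178), lies where predicted under the nose. That is more than the 10 pictures allowed, so I won't view any more. I'll lower it slowly.

Emit:
{"method": "move_arm", "body": {"moves": [[[-0.0005,0.0005,-0.01,0,20],[-0.0005,0.0005,-0.02,0,20],[-0.0005,0.0005,-0.03,0,20],[-0.0005,0.0005,-0.036,0,20],[-0.0005,0.0005,-0.039,0,20]]]}}

```text
clock: 20.68
eef_pos: [0.542, 0.097, 0.1603]
tool_rot: [0.655, 0.756, -0.0, -0.0]
ft_force: [0.5, -0.4, -0.9]
grip_width: 0.0318
grasp_force: 59.5
```

Emit:
{"method": "move_arm", "body": {"moves": [[[0,0,0,0,20],[0,0,0,0,20],[0,0,0,0,20],[0,0,0,0,20],[0,0,0,0,20]]]}}

```text
clock: 21.3
eef_pos: [0.5423, 0.097, 0.1612]
tool_rot: [0.655, 0.756, 0.0, 0.0]
ft_force: [0.2, 0.7, -2.0]
grip_width: 0.032
grasp_force: 59.5
```

```bash
python3 - <<'E'
from h import *
im,K,T=cam("wrist")
o=monitor.get_obs();print(o["eef_pos"],o["tool_rot"],o["ft_force"],np.abs(o["joint_vel"]).max(),o["clock"])
E
```

```text
[0.54225077 0.09699098 0.16110659] [6.54881810e-01 7.55731307e-01 6.23973576e-05 5.24606001e-05] [-1.27977595  0.25939968 -0.92862517] 0.0021948213746278 21.35
```

```bash
python3 -c "
from workcell import job
print(job.job_done())"
```

```text
the job is handed in; nothing more can be done
None
```

The job is handed in at about 21 s: by my measurements both cylinders are seated and released, and the microscope is held upright about 11 mm above the left (nickel) cylinder's keyway. The right (brass) one I judged only from gripper height at release, the judge returned no verdict, and I viewed 12 pictures instead of the 10 allowed.

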